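Angle a batten past the post into its bay

ROBOT

A 7-joint arm with a two-finger parallel gripper is mounted at the origin on a cart in front of the work surface, level with it; the furniture and walls round the work are solid. World frame = base frame: x ahead of the robot, y to its left, z up, the work surface at z = 0. Lengths are in mm, angles in degrees, forces in N, time in s.
With the tool pointing down it reaches from about 350 to 900 mm from the base axis. Payload 19.9 kg.
Tool frame: the origin (TCP) lies at the very end of the fingers, on their centre line; the grasp point (between the pads) lies 19 mm behind it; z points along the fingers, y is the line along which they close (so a half turn about z gives the same grasp; the last joint's range is limited). The gripper opens to 94 mm and grips with 3 to 60 N. Pads are 16 mm wide; open, the fingers measure 119 mm over their backs; the gripper's body (75 mm by 177 mm) begins 78 mm behind the grasp point.
Start: joints at [-69.357, 23.915, -0.59, 92.452, 0.269, 63.638, -3.037], TCP at [244.41, 575.206, 205.425] pointing down, gripper open.
Joint ranges: [-161.28, 161.28], [-22.2, 115.67], [-73.04, 71.86], [3.21, 147.25], [-68.34, 248.33], [10.77, 114.83], [-161.83, 161.83]. Speed limits (degrees/s): [108.29, 108.29, 136.94, 136.94, 172.46, 172.46, 172.46].

INTERFACE

Orientations are given as [roll, pitch, yaw] about the fixed x, y, z axes, in that order (R = Rz(yaw) Ry(pitch) Rx(roll)).
In Python, from plant import observe, eyes, close_job gives the robot as it stands.
- The arm moves only by the shell command python3 -m handwheel 'ROWS' [FORCE]. ROWS is text: rows parted by semicolons, each of 5 numbers parted by spaces: the finger opening in m, from 0 to 0.094, then the shift along the tool's x, y, z in m, then the turn about the tool's z in rad. A call has 1 to 12 rows; each row shifts and turns the commanded pose from where the row before left it, along the tool's axes as they then stand; what a row does not reach is not made up. A row lasts 1/10 s, in which the tool goes at most 50 mm and 8.59 degrees, less where a joint would pass 70% of its speed; a pose out of reach is approached as far as the arm can. A call with a gripper value outside its range is refused whole. The fingers move at their own pace and stop on an object; FORCE is the grip in N (left out, the last holds). Time passes only in rows, so rows that do not move let the fingers close. It gives the time, the measured TCP pose, the force, the opening and the grip force at its end, in the units of the state.
- observe(): the state, without advancing time (a new reading comes with each control period).
- eyes.get_image(name): name is "scene" or "top" or "wrist"; returns a dict with "image" (420x560x3 uint8, red, green, blue), "mtx" (3x3 intrinsics, pixels), "eye" and "orientation" of the camera in the world; the wrist camera has in their place "mount" (4x4, takes a point from camera to tool coordinates, whose origin is the TCP and whose axes are the flange's). Camera axes: x right, y down, z forward; pixel columns grow to the right and rows downward; lengths in mm; the calibration is good to about 2 mm. The wrist camera is an equidistant fisheye: a pixel r from the principal point sees the ray r / f radians off the axis. A picture is of the moment at which its call begins: read the wrist's pose just before it. There is no depth.
- close_job(): hands the job in; it is judged then, once.
The state is a dict: "t": time; "joint_pos": joint angles; "qvel": joint speeds; "effort": joint torques, N m; "tool_pos": TCP position; "orientation": TCP orientation; "force": force on the tool from outside, world axes, zero at the start; "wrist_torque": the same for the moment, N m; "width": opening from 0.0 (shut) to 1.0 (fully open); "grasp_force": force on a finger pad.
Only numpy, scipy, OpenCV 4.12 (cv2) and the standard library are available. Lean on these libraries where they do the work, as an engineer would, in place of code of your own. Each camera call takes 0.05 s, during which the arm holds its last target. There are 200 camera calls.

TASK

Push the loose wooden batten across the table into the plywood bay: angle one end in behind the yellow post, then swing the other end in, so that it finally lies behind the post, between the two end stops, with its long side flush against the back fence. Only push it with the fingers along the table top: do not grip, lift or tip it. Leave the tape measure, the screwdriver and the spring clamp where they are.

Things in the scene. Friction and masses are not known exactly. Their poses are not given: they have to be found in the camera images.
- batten: loose pale wooden batten, 240 mm long (its own y axis), 32 mm wide (x), 30 mm high, about 0.16 kg, with two small dark screw holes drawn on top; origin at the centre of its underside. It starts in front of the bay, lying roughly along world y (yaw within about 0.25 rad).
- bay: fixed plywood bay, open to the front and above, no floor: back fence 45 mm high, 18 thick (8 mm high foot strip behind), end stops 45 mm high, 18 thick, standing out 45 mm. Origin: table level, on the fence face, midway between the stops; x into the fence, away from the robot, y to the left along it. 285 mm clear between stops. A flush batten has its centre at x = -16 mm. Yaw within 0.12 rad
- post: fixed yellow post with a black band, 24 mm diameter, 70 mm high, origin at the centre of its foot, before the left part of the bay: in the bay frame x = -74 mm (62 mm clear between post and fence), y 82 to 98 mm. The gap from post to right stop is shorter than the batten, so a square entry is blocked: the left end must slip in behind the post first
- tape_measure: bystander: yellow and black tape measure, 42 x 82 x 60 mm high, loose, left of the work; origin at the centre of its underside
- driver: bystander: screwdriver with a yellow handle, 173 x 26 x 25 mm, lying roughly along world x, loose, right of the work; origin at the centre of its underside
- clamp: bystander: black and orange spring clamp, 53 x 108 x 20 mm high, lying loose right of the bay; origin at the centre of its underside

How it is judged:
By the outcome, as a careful person would: the job done as asked, in the order asked, and still so for the second after the job is handed in, with the robot touching nothing.
It also fails if it takes over 72 s, if anything falls off the work surface, if the arm or the gripper's body presses on something with over 40 N, if the wrist force passes 120 N, or if a joint passes its speed limit or range.

## Working session

There is one attempt and no reset: what is moved stays moved. The work goes in short steps, Python scripts to look and compute and a shell command to move; the robot and the scene stay as the last step left them, time stands still between calls to the robot, and variables do not carry over. Pictures are saved under pics/ and viewed, at most 10 in all, crops included, and the job is handed in when it is done.

```bash
mkdir -p pics; ls; python3 - <<'E'
from plant import observe, eyes
import cv2,numpy as np,json
s=observe(); print({k:np.round(v,3).tolist() for k,v in s.items()})
for n in("top","scene"):
    d=eyes.get_image(n); cv2.imwrite(f"pics/{n}0.png",d["image"][:,:,::-1])
    print(n,np.array(d["mtx"]).tolist(),d["eye"],d["orientation"])
E
```

```text
pics
{'t': 0.0, 'joint_pos': [-69.354, 23.946, -0.591, 92.486, 0.269, 63.638, -3.038], 'qvel': [0.07, -0.137, 0.007, 0.036, -0.022, -0.013, 0.0], 'effort': [-0.001, -85.125, 0.638, -42.601, -0.049, 0.018, 0.0], 'tool_pos': [244.298, 574.865, 204.846], 'orientation': [-179.932, 0.004, 156.976], 'force': [-0.312, 0.362, -0.26], 'wrist_torque': [-0.027, -0.042, -0.0], 'grasp_force': 0.0, 'width': 1.0}
top [[400.2307985359469, 0.0, 283.0537701356519], [0.0, 400.2307985359469, 214.5479762528616], [0.0, 0.0, 1.0]] [ 383.58798621 -203.51884001 1026.3337469 ] [-171.86619763   -0.68062982  -89.021671  ]
scene [[541.5187337017468, 0.0, 286.2390601654882], [0.0, 541.5187337017468, 211.7306499186308], [0.0, 0.0, 1.0]] [ -105.30434712 -1164.53531689   936.9988379 ] [-128.26899844    0.45758318  -34.60763597]
```

View pics/top0.png

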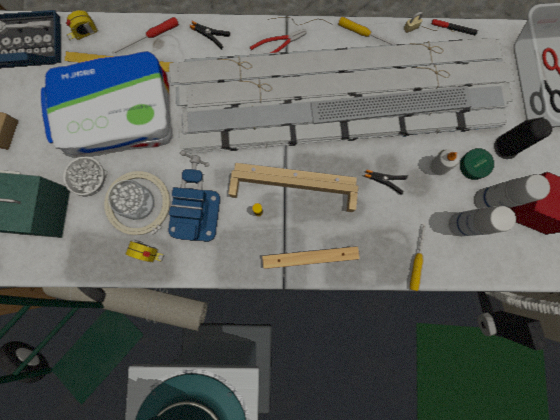

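View pics/scene0.png

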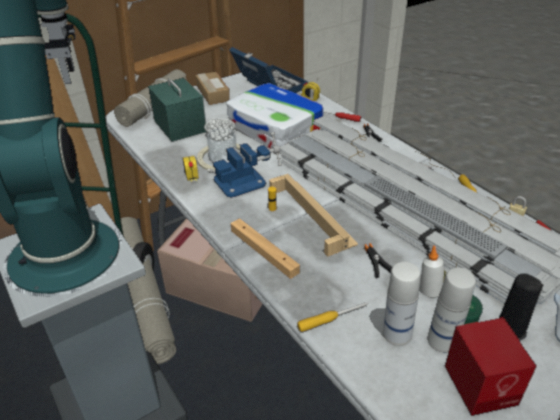

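Top view: batten from (262,262) to (359,252), post at (257,209), bay fence from (231,168) to (357,185), blue vise left of the post at (170–220, 170–240). I'll enlarge the crops.

```bash
python3 - <<'E'
import cv2
a=cv2.imread("pics/top0.png")[155:275,220:380]; cv2.imwrite("pics/topc.png",cv2.resize(a,None,fx=5,fy=5,interpolation=cv2.INTER_CUBIC))
b=cv2.imread("pics/scene0.png")[165:285,220:380]; cv2.imwrite("pics/scenec.png",cv2.resize(b,None,fx=5,fy=5,interpolation=cv2.INTER_CUBIC))
E
```

```text
(no output)
```

View pics/topc.png

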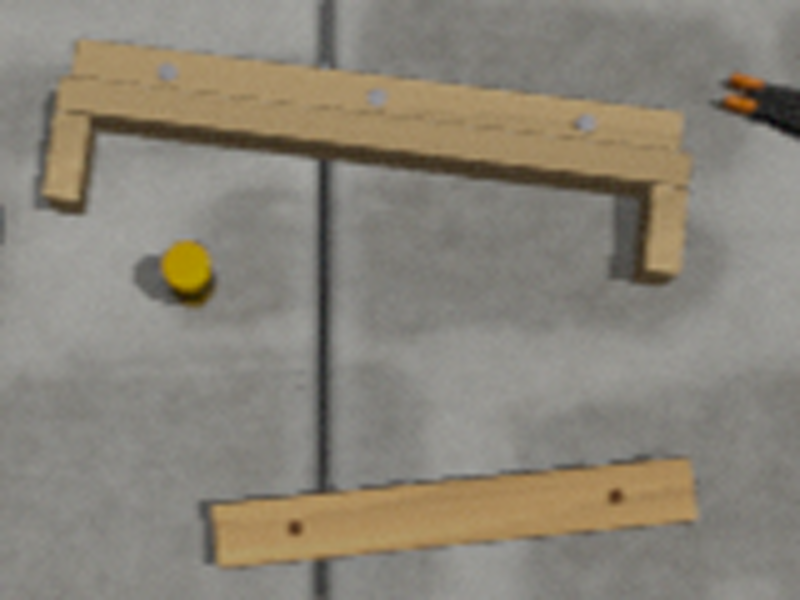

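View pics/scenec.png

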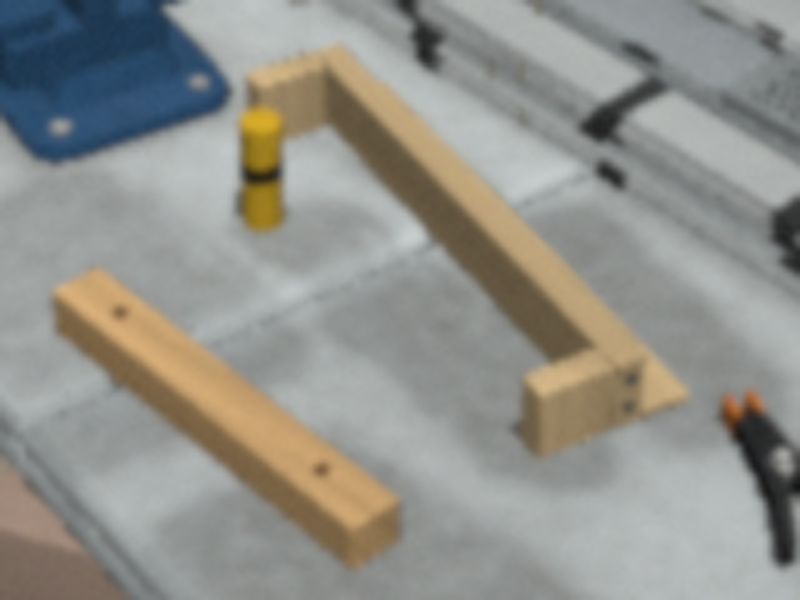

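Top crop: batten holes at (295,528),(616,496), top corners (210,505),(218,567),(690,458),(695,520); post top (187,266); fence-face inner corners about (93,115) and (650,185). Scene crop: holes (121,313),(322,469); post top (262,118); stop front-inner corners seen.

```bash
cat > h.py <<'E'
import numpy as np
from scipy.spatial.transform import Rotation as R
K={'t':(400.2308,283.0538,214.548),'s':(541.5187,286.239,211.7306)}
EYE={'t':np.array([383.58798621,-203.51884001,1026.3337469]),'s':np.array([-105.30434712,-1164.53531689,936.9988379])}
RO={'t':R.from_euler('xyz',[-171.86619763,-0.68062982,-89.021671],degrees=True),'s':R.from_euler('xyz',[-128.26899844,0.45758318,-34.60763597],degrees=True)}
OFF={'t':(220,155),'s':(220,165)}
def ray(c,p,s=5,off=None):
    off=OFF[c] if off is None else off
    u=(p[0]+.5)/s-.5+off[0]; v=(p[1]+.5)/s-.5+off[1]; f,cx,cy=K[c]
    return RO[c].apply([(u-cx)/f,(v-cy)/f,1])
def plane(c,p,z,**k):
    d=ray(c,p,**k); return EYE[c]+d*(z-EYE[c][2])/d[2]
def tri(p,q):
    a,b=ray('t',p),ray('s',q); s=np.linalg.lstsq(np.c_[a,-b],EYE['s']-EYE['t'],rcond=None)[0]
    P,Q=EYE['t']+a*s[0],EYE['s']+b*s[1]; return (P+Q)/2,np.linalg.norm(P-Q)
E
python3 - <<'E'
from h import *
np.set_printoptions(precision=1,suppress=True)
for n,p,q in [('holeL',(295,528),(121,313)),('holeR',(616,496),(322,469)),('post',(187,266),(262,118)),('bayL',(93,115),(327,65)),('bayR',(650,185),(590,348))]: print(n,*tri(p,q))
for n,p,z in [('bUL',(210,505),30),('bLL',(218,567),30),('bUR',(690,458),30),('bLR',(695,520),30),('hL',(295,528),30),('hR',(616,496),30),('post',(187,266),70),('fL',(93,115),45),('fR',(650,185),45),('sL',(82,200),45),('sR',(643,272),45),('sLs',(283,97),45)]: print(n,plane('t',p,z))
for n,q,z in [('hL',(121,313),30),('hR',(322,469),30),('post',(262,118),70),('fL',(327,65),45),('fR',(590,348),45),('sR',(525,378),45)]: print('s',n,plane('s',q,z))
E
```

```text
holeL [ 412.7 -204.3   30.8] 1.9669961900815436
holeR [ 431.2 -363.2   31.6] 1.779782068190074
post [ 536.9 -150.2   72.4] 3.5023091256445356
bayL [615.7 -99.4  47.5] 1.7535106501738662
bayR [ 585.7 -378.7   43.7] 0.5763247144862338
bUL [ 422.5 -161.5   30. ]
bLL [ 392.1 -166.2   30. ]
bUR [ 450.  -400.1   30. ]
bLR [ 419.3 -402.3   30. ]
hL [ 411.9 -203.9   30. ]
hR [ 430.5 -363.    30. ]
post [ 535.8 -149.3   70. ]
fL [615.5 -98.8  45. ]
fR [ 585.2 -378.3   45. ]
sL [572.  -94.7  45. ]
sR [ 541.  -374.5   45. ]
sLs [ 626.6 -193.8   45. ]
s hL [ 414.1 -203.9   30. ]
s hR [ 432.9 -362.2   30. ]
s post [ 540.4 -148.    70. ]
s fL [618.6 -96.6  45. ]
s fR [ 585.  -379.9   45. ]
s sR [ 544.1 -379.1   45. ]
```

```bash
cat >> h.py <<'E'
BO=np.array([601.,-238.3]); BY=-6.2
def b2w(p): return BO+R.from_euler('z',BY,degrees=True).apply([*p,0])[:2]
def w2b(p): return R.from_euler('z',-BY,degrees=True).apply([*(np.array(p)-BO),0])[:2]
def go(x,y,z,yaw=None):
    "delta in tool axes now (mm), and tool-z turn (rad) needed afterwards"
    from plant import observe
    s=observe(); r=R.from_euler('xyz',s['orientation'],degrees=True)
    d=r.inv().apply(np.array([x,y,z])-s['tool_pos'])
    t=None if yaw is None else -np.deg2rad((yaw-s['orientation'][2]+180)%360-180)
    print('t',round(s['t'],2),'pos',np.round(s['tool_pos'],1),'yaw',round(s['orientation'][2],2),'F',np.round(s['force'],1),'delta',np.round(d,1),'turn',t)
E
python3 -m handwheel '0.094 0 0 0 -0.13;0.094 0 0 0 -0.13;0.094 0 0 0 -0.13;0.094 0 0 0 -0.13' ; python3 -m handwheel '0.094 -0.0136 -0.045 0 0;0.094 -0.0136 -0.045 0 0;0.094 -0.0136 -0.045 0 0;0.094 -0.0136 -0.045 0 0;0.094 -0.0136 -0.045 0 0;0.094 -0.0136 -0.045 0 0;0.094 -0.0136 -0.045 0 0;0.094 -0.0136 -0.045 0 0;0.094 -0.0136 -0.045 0 0;0.094 -0.0136 -0.045 0 0;0.094 -0.0136 -0.045 0 0'
python3 - <<'E'
from h import *
c=np.array([422,-283.]);a=np.deg2rad(6.7);n=np.array([np.cos(a),np.sin(a)])
p=c-n*(16+8+22); print(p); go(*p,205,186.7)
E
```

```text
t: 0.5
tool_pos: [244.3, 575.0, 205.1]
orientation: [-180.0, -0.0, -172.9]
force: [-0.4, -0.1, -1.2]
width: 0.999
grasp_force: 0.0
t: 1.6
tool_pos: [451.6, 99.4, 205.5]
orientation: [180.0, 0.0, -173.2]
force: [0.7, 0.9, 0.1]
width: 0.999
grasp_force: 0.0
[ 376.31415012 -288.36685391]
t 1.6 pos [451.6  99.4 205.5] yaw -173.22 F [0.7 0.9 0.1] delta [ 120.5 -376.2    0.5] turn 0.0013759812779944782
```

```bash
python3 -m handwheel '0.094 0.012 -0.0376 0 0;0.094 0.012 -0.0376 0 0;0.094 0.012 -0.0376 0 0;0.094 0.012 -0.0376 0 0;0.094 0.012 -0.0376 0 0;0.094 0.012 -0.0376 0 0;0.094 0.012 -0.0376 0 0;0.094 0.012 -0.0376 0 0;0.094 0.012 -0.0376 0 0;0.094 0.012 -0.0376 0 0'; python3 -m handwheel '0.094 0 0 0.04 0;0.094 0 0 0.04 0;0.094 0 0 0.04 0;0.094 0 0 0.04 0;0.094 0 0 0.025 0;0.094 0 0 0.01 0;0.094 0 0 0 0'
python3 - <<'E'
from h import *
from plant import eyes
import cv2
go(376.3,-288.4,10,186.7)
a=eyes.get_image('top')['image'][155:275,220:380,::-1]; cv2.imwrite("pics/t1.png",cv2.resize(a,None,fx=5,fy=5,interpolation=cv2.INTER_CUBIC))
E
```

```text
t: 2.6
tool_pos: [375.9, -287.7, 205.5]
orientation: [-180.0, 0.0, -173.2]
force: [0.7, -0.4, 0.6]
width: 1.001
grasp_force: 0.0
t: 3.3
tool_pos: [375.9, -286.1, 9.9]
orientation: [179.9, -0.1, -173.2]
force: [-0.9, -0.1, -0.1]
width: 1.0
grasp_force: 0.0
t 3.3 pos [ 375.9 -286.1    9.9] yaw -173.24 F [-0.9 -0.1 -0.1] delta [-0.1 -2.3 -0.2] turn 0.0009833486922137505
```

View pics/t1.png

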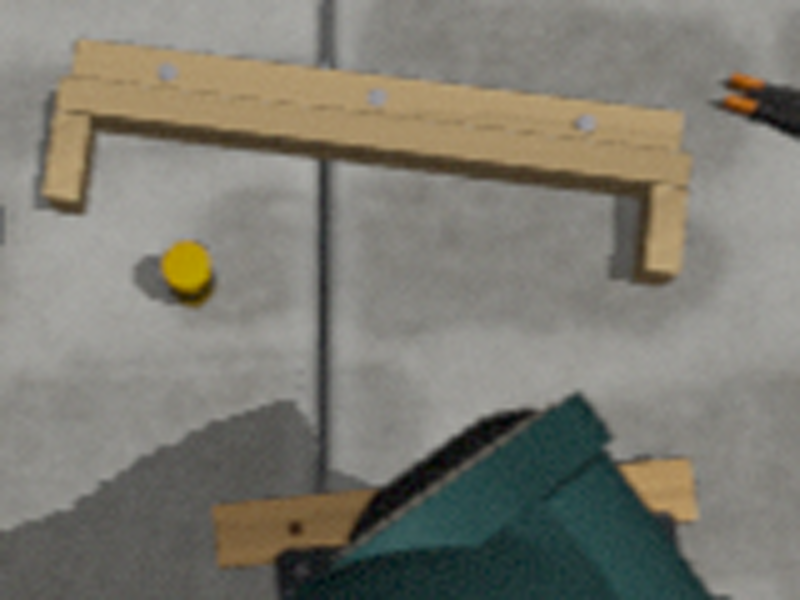

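```bash
python3 - <<'E'
from h import *
p0=np.array([375.9,-286.1]); a=np.deg2rad(6.76)
print('start bay',w2b(p0+20*np.array([np.cos(a),np.sin(a)])))
c=np.array([-95,-68]);n=np.array([.94,-.342]); e=b2w(c-24*n); print('end',w2b(e),e)
# sim: 2 rows 10 fwd, N rows 5 fwd with ty, turn
for ty in(0,-1,1,2):
    p=p0.copy();y=a
    def mv(p,y,f,l): return p+f*np.array([np.cos(y),np.sin(y)])+l*np.array([-np.sin(y),np.cos(y)])
    p=mv(p,y,20,0)
    for i in range(15): p=mv(p,y,5,ty); y-=.038
    print(ty,w2b(p),np.rad2deg(y)-BY)
E
```

```text
start bay [-199.13047533  -67.34565583]
end [-117.56   -59.792] [ 477.6701152  -285.04587018]
0 [-125.1958326   -70.29020394] -19.69859432245692
-1 [-125.78474223  -85.07713249] -19.69859432245692
1 [-124.60692298  -55.5032754 ] -19.69859432245692
2 [-124.01801336  -40.71634685] -19.69859432245692
```

```bash
python3 -m handwheel '0.094 -0.01 0 0 0;0.094 -0.01 0 0 0;0.094 -0.005 0.0007 0 0.038;0.094 -0.005 0.0007 0 0.038;0.094 -0.005 0.0007 0 0.038;0.094 -0.005 0.0007 0 0.038;0.094 -0.005 0.0007 0 0.038;0.094 -0.005 0.0007 0 0.038;0.094 -0.005 0.0007 0 0.038;0.094 -0.005 0.0007 0 0.038' && python3 -m handwheel '0.094 -0.005 0.0007 0 0.038;0.094 -0.005 0.0007 0 0.038;0.094 -0.005 0.0007 0 0.038;0.094 -0.005 0.0007 0 0.038;0.094 -0.005 0.0007 0 0.038;0.094 -0.005 0.0007 0 0.038;0.094 -0.005 0.0007 0 0.038;0.094 0 0 0 0'
python3 - <<'E'
from h import *
from plant import eyes
import cv2
go(477.7,-285,10,153.8)
for n,o in (('top',(155,220)),('scene',(165,220))):
    cv2.imwrite(f"pics/{n}2.png",eyes.get_image(n)['image'][:,:,::-1])
a=cv2.imread('pics/top2.png')[155:275,200:380];b=cv2.imread('pics/scene2.png')[165:285,200:380]
cv2.imwrite("pics/m2.png",cv2.resize(cv2.vconcat([a,b]),None,fx=2.5,fy=2.5,interpolation=cv2.INTER_CUBIC))
E
```

```text
t: 4.35
tool_pos: [437.7, -278.5, 11.4]
orientation: [180.0, 0.1, 169.3]
force: [-2.5, 1.5, 2.6]
width: 0.999
grasp_force: 1.2
t: 5.15
tool_pos: [472.9, -284.1, 11.2]
orientation: [180.0, 0.1, 154.2]
force: [0.1, 0.2, 0.1]
width: 1.002
grasp_force: 0.0
t 5.15 pos [ 472.9 -284.1   11.2] yaw 154.16 F [0.1 0.2 0.1] delta [-4.7  1.3  1.2] turn 0.0063144235136949655
```

View pics/m2.png

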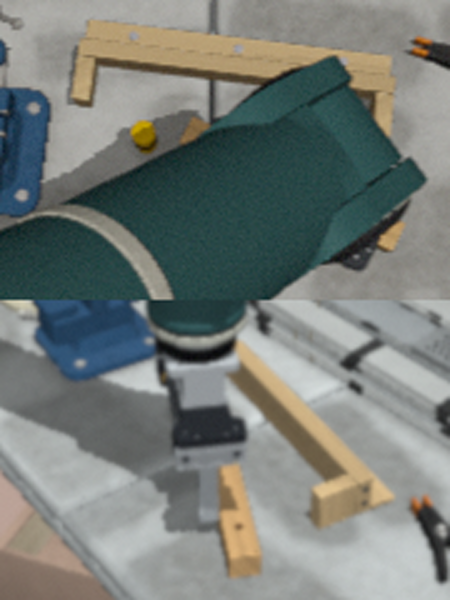

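Montage: batten now angled, its left end just right of the post (≈(190,128) in the upper half), right end free of the stop. Backing off to the right end and measuring by colour.

```bash
python3 -m handwheel '0.094 0.02 0 0 0;0.094 0.03 0 0 0;0.02 0 0 -0.04 0;0.02 0 0 -0.04 0;0.02 0 0 -0.04 0;0.02 0.02 -0.045 -0.01 0;0.02 0.02 -0.045 0 0;0.02 0.02 -0.045 0 0;0.02 0 -0.045 0 0'
cat >> h.py <<'E'
def batten(tag):
    from plant import eyes; import cv2
    im=eyes.get_image('top')['image']; cv2.imwrite(f'pics/{tag}.png',im[:,:,::-1])
    hsv=cv2.cvtColor(im,cv2.COLOR_RGB2HSV); m=cv2.inRange(hsv,(8,70,90),(22,200,255))
    m[:150]=0;m[290:]=0;m[:,:215]=0;m[:,400:]=0
    n,l,st,ce=cv2.connectedComponentsWithStats(m)
    for i in range(1,n):
        if st[i,4]>150:
            y,x=np.nonzero(l==i)
            w=np.array([plane('t',(u,v),30,s=1,off=(0,0))[:2] for u,v in zip(x,y)],np.float32)
            b=cv2.boxPoints(cv2.minAreaRect(w)); c=b.mean(0)
            e=b[1]-b[0],b[2]-b[1]; e=max(e,key=np.linalg.norm); 
            if e[1]<0:e=-e
            print(st[i],'c bay',np.round(w2b(c),1),'relyaw',round(np.degrees(np.arctan2(-e[0],e[1]))-BY,1),'size',[round(float(np.linalg.norm(q)),1) for q in (b[1]-b[0],b[2]-b[1])],'bay corners',np.round([w2b(q) for q in b],0).tolist())
E
python3 - <<'E'
from h import *
go(400,-420,140); batten('t3')
from plant import observe; print(observe()['joint_pos'])
E
```

```text
t: 6.15
tool_pos: [291.5, -398.5, 141.1]
orientation: [179.9, 0.1, 154.1]
force: [2.7, -0.0, 0.7]
width: 0.445
grasp_force: 0.0
t 6.15 pos [ 291.5 -398.5  141.1] yaw 154.15 F [ 2.7 -0.   0.7] delta [-107.    28.     1.3] turn None
[ 229  163  129   47 2074] c bay [-0.2  0.2] relyaw 0.4 size [85.2, 324.5] bay corners [[-42.0, -162.0], [44.0, -162.0], [41.0, 163.0], [-44.0, 162.0]]
[ 271  202   91   54 1231] c bay [-100.  -69.] relyaw -20.0 size [32.6, 240.1] bay corners [[-156.0, -176.0], [-126.0, -187.0], [-43.0, 38.0], [-74.0, 49.0]]
[ 11.28515593  20.45820629  47.78481195 115.30002686 -19.13229112
  52.00534878 133.00585048]
```

View pics/t3.png

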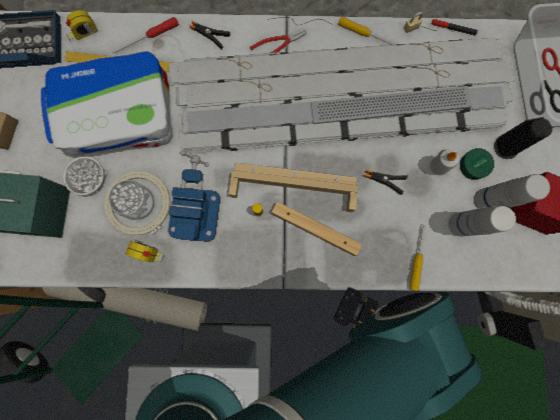

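Batten clearly seen from (272,207) to (359,250), clear of the post (257,209) and bystanders undisturbed. It needs ~12 mm more push along its normal before sliding in.

```bash
python3 - <<'E'
from h import *
n=np.array([.94,-.342]); c=np.array([-100,-69]); p=b2w(c-n*44); print(p); go(*p,140,153.8)
E
```

```text
[ 454.64003849 -276.66964389]
t 6.2 pos [ 288.3 -405.2  141.8] yaw 153.8 F [-6.9 -1.1 -1.3] delta [-92.6 188.8   1.6] turn -2.8465599266487524e-05
```

```bash
python3 -m handwheel '0.094 -0.0186 0.0378 0 0;0.094 -0.0186 0.0378 0 0;0.094 -0.0186 0.0378 0 0;0.094 -0.0186 0.0378 0 0;0.094 -0.0186 0.0378 0 0;0.094 0 0 0.04 0;0.094 0 0 0.04 0;0.094 0 0 0.04 0;0.094 0 0 0.01 0;0.094 0 0 0 0'; python3 - <<'E'
from h import *
n=np.array([.94,-.342]); c=np.array([-100,-69])+12*n; p=b2w(c-n*24); print(p); go(*p,10,153.8)
E
```

```text
t: 7.2
tool_pos: [459.4, -268.9, 10.2]
orientation: [-180.0, -0.1, 154.1]
force: [1.0, -0.3, 0.4]
width: 1.004
grasp_force: 0.0
[ 483.36215454 -290.79825265]
t 7.2 pos [ 459.4 -268.9   10.2] yaw 154.12 F [ 1.  -0.3  0.4] delta [-31.1  -9.3   0.1] turn 0.005590907360326187
```

Then back off, lift, swing the tool 90° and go to the right end.

```bash
python3 -m handwheel '0.094 -0.006 -0.0093 0 0.005;0.094 -0.006 0 0 0;0.094 -0.005 0 0 0;0.094 -0.005 0 0 0;0.094 -0.005 0 0 0;0.094 -0.004 0 0 0;0.094 0 0 0 0;0.094 0.03 0 0 0;0.094 0.03 0 0 0;0.02 0 0 -0.05 0;0.02 0 0 -0.05 0;0.02 0 0 -0.02 0'; python3 -m handwheel '0.02 0.01 -0.04 0 0;0.02 0.01 -0.04 0 0;0.02 0.01 -0.04 0 0;0.02 0.01 -0.04 0 0;0.02 0.01 -0.04 0 0'
python3 - <<'E'
from h import *
batten('t4')
d=np.array([.342,.94]); n=np.array([.94,-.342]); c=np.array([-100,-69])+12*n; p=b2w(c-d*(120+8+20)); print(p); go(*p,130,63.8)
from plant import observe; print(observe()['joint_pos'])
E
```

```text
t: 8.4
tool_pos: [430.9, -265.3, 134.1]
orientation: [180.0, 0.3, 153.8]
force: [0.8, 0.4, -0.4]
width: 0.78
grasp_force: 0.0
t: 8.9
tool_pos: [295.8, -423.0, 130.7]
orientation: [-180.0, 0.1, 153.9]
force: [0.9, -0.7, 0.1]
width: 0.357
grasp_force: 0.0
[ 229  163  129   48 2077] c bay [-0.4  0.1] relyaw 0.1 size [85.7, 324.7] bay corners [[-43.0, -162.0], [43.0, -162.0], [42.0, 163.0], [-44.0, 162.0]]
[ 274  197   90   54 1221] c bay [-87.4 -72.9] relyaw -20.0 size [33.1, 239.6] bay corners [[-144.0, -180.0], [-113.0, -191.0], [-31.0, 34.0], [-62.0, 45.0]]
[ 439.55892602 -434.23449595]
t 8.95 pos [ 290.7 -427.7  131.2] yaw 153.48 F [-8.4 -0.8 -0.9] delta [-136.1   60.7    1.2] turn 1.5652651927653831
[ 14.41353663  23.83139557  46.8448998  113.07783587 -21.80649316
  52.03498332 135.97133969]
```

```bash
python3 -m handwheel '0.02 -0.045 0.02 0 0;0.02 -0.045 0.02 0 0;0.02 -0.045 0.02 0 0' ; python3 -m handwheel '0.02 0 0 0 0.1425;0.02 0 0 0 0.1425;0.02 0 0 0 0.1425;0.02 0 0 0 0.1425;0.02 0 0 0 0.1425;0.02 0 0 0 0.1425;0.02 0 0 0 0.1425;0.02 0 0 0 0.1425;0.02 0 0 0 0.1425;0.02 0 0 0 0.1425;0.02 0 0 0 0.1425;0.02 0 0 0 0'
python3 - <<'E'
from h import *
d=np.array([.342,.94]); c=np.array([-87.4,-72.9]); p=b2w(c-d*(120+8+20)); print(p); go(*p,10,63.8)
from plant import observe; print(observe()['joint_pos'])
E
```

```text
t: 9.25
tool_pos: [446.4, -427.5, 130.6]
orientation: [180.0, 0.1, 153.8]
force: [0.1, -0.4, 0.6]
width: 0.211
grasp_force: 0.0
t: 10.45
tool_pos: [444.6, -427.4, 130.2]
orientation: [-180.0, 0.0, 63.9]
force: [0.4, 0.2, 0.3]
width: 0.213
grasp_force: 0.0
[ 440.89323716 -434.1742483 ]
t 10.45 pos [ 444.6 -427.4  130.2] yaw 63.88 F [0.4 0.2 0.3] delta [ -7.6  -0.3 120.2] turn 0.0014493199889731492
[ -1.16419667  43.75317618  63.2882872   99.03967387 -42.86077262
  65.10962166  49.18499017]
```

```bash
python3 -m handwheel '0.02 -0.0076 0 0.04 0;0.02 0 0 0.04 0;0.02 0 0 0.03 0;0.02 0 0 0.01 0;0.02 0.009 0 0 0;0.02 0.007 0 0 0;0.02 0.005 0 0 0;0.02 0.005 0 0 0;0.02 0.005 0 0 0;0.02 0.005 0 0 0' && python3 -m handwheel '0.02 0.005 0 0 0;0.02 0.005 0 0 0;0.02 0.005 0 0 0;0.02 0.005 0 0 0;0.02 0.005 0 0 0;0.02 0.005 0 0 0;0.02 0 0 0 0'
python3 - <<'E'
from h import *
d=np.array([.342,.94]); c=np.array([-62.8,-5.2]); p=b2w(c-d*(120+8)); go(*p,10,63.8)
batten('t5')
from plant import observe; print(observe()['joint_pos'])
E
```

```text
t: 11.45
tool_pos: [457.1, -402.1, 11.0]
orientation: [179.9, 0.0, 64.0]
force: [-1.2, -3.9, 3.2]
width: 0.214
grasp_force: 1.9
t: 12.15
tool_pos: [470.5, -373.9, 10.2]
orientation: [-180.0, -0.0, 64.1]
force: [-0.7, 0.0, 0.4]
width: 0.216
grasp_force: 0.0
t 12.15 pos [ 470.5 -373.9   10.2] yaw 64.08 F [-0.7  0.   0.4] delta [24.9  0.1  0.2] turn 0.004816791749531945
[ 229  163  129   34 1989] c bay [15.9  3.1] relyaw 7.4 size [325.4, 85.9] bay corners [[-48.0, 159.0], [-6.0, -164.0], [79.0, -153.0], [38.0, 170.0]]
[256 189  30  15 255] c bay [-43.6  53.6] relyaw -18.5 size [33.3, 69.3] bay corners [[-70.0, 26.0], [-39.0, 15.0], [-17.0, 81.0], [-48.0, 92.0]]
[ -2.80406468  50.36349038  55.24417212 104.66714808 -51.36321186
  54.17132672  50.10702016]
```

View pics/t5.png

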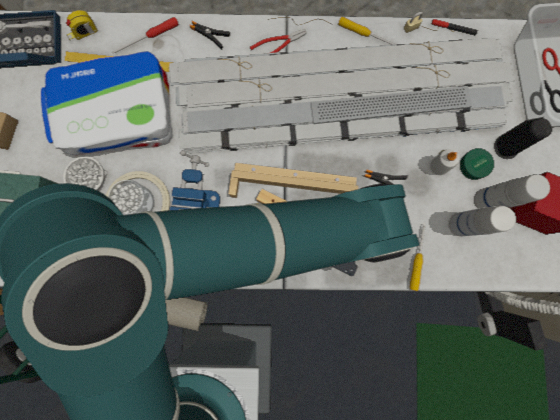

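Left tip is at (260,195), behind the post line, heading into the gap; nothing else moved. Continue 25 mm, then back off and turn.

```bash
python3 -m handwheel '0.02 0.005 0 0 0;0.02 0.005 0 0 0;0.02 0.005 0 0 0;0.02 0.005 0 0 0;0.02 0.005 0 0 0;0.02 0 0 0 0;0.02 -0.01 0 0 0;0.02 -0.02 0 0 0;0.094 0 0 -0.04 0;0.094 0 0 -0.04 0;0.094 0 0 -0.04 0' && python3 -m handwheel '0.094 0 -0.035 0 0;0.094 0 -0.035 0 0;0.094 0 -0.035 0 0;0.094 0 0 0 -0.1425;0.094 0 0 0 -0.1425;0.094 0 0 0 -0.1425;0.094 0 0 0 -0.1425;0.094 0 0 0 -0.1425;0.094 0 0 0 -0.1425;0.094 0 0 0 -0.1425' && python3 -m handwheel '0.094 0 0 0 -0.1425;0.094 0 0 0 -0.1425;0.094 0 0 0 -0.1425;0.094 0 0 0 -0.1425;0.094 0 0 0 0'
python3 - <<'E'
from h import *
d=np.array([.342,.94]);n=np.array([.94,-.342]); c=np.array([-62.8,-5.2]); p=b2w(c-d*45-n*(24+18)); go(*p,130,153.8)
batten('t6')
from plant import observe; print(observe()['joint_pos'])
E
```

```text
t: 13.3
tool_pos: [466.7, -380.6, 131.9]
orientation: [-180.0, 0.0, 63.9]
force: [0.3, 0.7, -1.3]
width: 0.436
grasp_force: 0.0
t: 14.3
tool_pos: [372.8, -334.3, 130.7]
orientation: [180.0, 0.0, 121.4]
force: [0.0, -0.9, 0.1]
width: 1.001
grasp_force: 0.0
t: 14.8
tool_pos: [372.8, -334.3, 130.7]
orientation: [180.0, 0.0, 153.9]
force: [0.2, -0.0, -0.4]
width: 1.003
grasp_force: 0.0
t 14.8 pos [ 372.8 -334.3  130.7] yaw 153.91 F [ 0.2 -0.  -0.4] delta [-63.3 115.4   0.8] turn 0.001835853419071089
[ 229  163  129   47 2096] c bay [-0.6  0.4] relyaw 0.6 size [86.1, 324.8] bay corners [[-42.0, -162.0], [44.0, -162.0], [41.0, 163.0], [-45.0, 162.0]]
[ 248  184   89   54 1223] c bay [-65.   -2.4] relyaw -18.4 size [39.8, 239.3] bay corners [[-122.0, -110.0], [-84.0, -122.0], [-8.0, 105.0], [-46.0, 117.0]]
[ 1.05792707e-01  2.18550182e+01  4.64229181e+01  1.15208790e+02
 -2.02999805e+01  5.11204615e+01  1.21041612e+02]
```

```bash
python3 -m handwheel '0.094 -0.0211 0.0385 0 0;0.094 -0.0211 0.0385 0 0;0.094 -0.0211 0.0385 0 0;0.094 0 0 0 0;0.094 0 0 0.04 0;0.094 0 0 0.04 0;0.094 0 0 0.03 0;0.094 0 0 0.01 0;0.094 0 0 0 0'
python3 - <<'E'
from h import *
a0=np.deg2rad(-20-6.2)
from plant import observe
s=observe(); p0=s['tool_pos'][:2]; print('bay',w2b(p0))
go(*b2w((-40,-42)),10,173.8)
def mv(p,y,f,l): return p+f*np.array([np.cos(y),np.sin(y)])+l*np.array([-np.sin(y),np.cos(y)])
for f,ty in((5,0),(5,.5),(5.5,.5)):
    p=mv(p0,a0,16,0);y=a0
    for i in range(12): p=mv(p,y,f,ty); y+=.349/12
    print(f,ty,w2b(p),np.rad2deg(y)-BY)
E
```

```text
t: 15.75
tool_pos: [480.3, -258.2, 9.9]
orientation: [-179.9, -0.1, 153.7]
force: [0.0, 0.5, 0.7]
width: 1.001
grasp_force: 0.0
bay [-117.85292684  -32.85728068]
t 15.75 pos [ 480.3 -258.2    9.9] yaw 153.65 F [0.  0.5 0.7] delta [-76.2  18.2  -0.3] turn -0.35161154956218044
5 0 [-44.18405357 -49.55178832] -0.003772949934263359
5 0.5 [-43.06183504 -43.68840919] -0.003772949934263359
5.5 0.5 [-37.19845591 -44.81062772] -0.003772949934263359
```

```bash
python3 -m handwheel '0.094 -0.008 0 0 0;0.094 -0.008 0 0 0;0.094 -0.005 0.0005 0 -0.029;0.094 -0.005 0.0005 0 -0.029;0.094 -0.005 0.0005 0 -0.029;0.094 -0.005 0.0005 0 -0.029;0.094 -0.005 0.0005 0 -0.029;0.094 -0.005 0.0005 0 -0.029' && python3 -m handwheel '0.094 -0.005 0.0005 0 -0.029;0.094 -0.005 0.0005 0 -0.029;0.094 -0.005 0.0005 0 -0.029;0.094 -0.005 0.0005 0 -0.029;0.094 0 0 0 0'
python3 - <<'E'
from h import *
go(*b2w((-40,-42)),10,173.8); batten('t7')
E
```

```text
t: 16.55
tool_pos: [524.7, -273.4, 10.5]
orientation: [-180.0, -0.0, 163.9]
force: [-2.8, -0.1, 1.5]
width: 1.001
grasp_force: 1.1
t: 17.05
tool_pos: [545.1, -276.0, 10.4]
orientation: [-180.0, 0.0, 170.6]
force: [0.3, 0.0, -0.0]
width: 0.998
grasp_force: 0.0
t 17.05 pos [ 545.1 -276.    10.4] yaw 170.56 F [ 0.3  0.  -0. ] delta [-11.4   2.2   0.4] turn -0.05653926138142385
[229 163  47  32 626] c bay [ 22.1 123.6] relyaw 36.9 size [134.5, 63.7] bay corners [[-44.0, 158.0], [37.0, 51.0], [88.0, 89.0], [7.0, 197.0]]
```

Proceeding well with little force; finish the last ~11 mm gently.

```bash
python3 -m handwheel '0.094 -0.004 0.0007 0 -0.028;0.094 -0.004 0.0007 0 -0.028;0.094 -0.002 0 0 0;0.094 0 0 0 0'; python3 -m handwheel '0.094 -0.002 0 0 0;0.094 0 0 0 0' ; python3 -m handwheel '0.094 -0.001 0 0 0;0.094 0 0 0 0'
python3 - <<'E'
from h import *
go(*b2w((-40,-42)),10,173.8)
E
```

```text
t: 17.5
tool_pos: [554.7, -276.0, 10.4]
orientation: [180.0, 0.0, 173.7]
force: [0.5, -0.9, 0.1]
width: 0.997
grasp_force: 0.0
t: 17.7
tool_pos: [556.4, -276.4, 10.4]
orientation: [-180.0, -0.0, 173.6]
force: [-0.5, 0.1, 0.2]
width: 0.999
grasp_force: 0.3
t: 17.9
tool_pos: [556.7, -276.4, 10.4]
orientation: [180.0, -0.1, 173.6]
force: [-6.3, 1.2, 4.8]
width: 1.003
grasp_force: 3.1
t 17.9 pos [ 556.7 -276.4   10.4] yaw 173.65 F [-6.3  1.2  4.8] delta [0.1 0.7 0.4] turn -0.0026571891276251144
```

```bash
python3 -m handwheel '0.094 -0.001 0 0 0;0.094 0 0 0 0'; python3 -m handwheel '0.094 -0.001 0 0 0;0.094 0 0 0 0;0.094 0 0 0 0'
```

```text
t: 18.1
tool_pos: [556.8, -276.5, 10.4]
orientation: [180.0, -0.2, 173.6]
force: [-12.0, 1.6, 9.9]
width: 0.996
grasp_force: 6.3
t: 18.4
tool_pos: [556.8, -276.5, 10.3]
orientation: [179.9, -0.3, 173.6]
force: [-18.0, 3.9, 15.9]
width: 1.001
grasp_force: 9.4
```

```bash
python3 -m handwheel '0.094 0.004 0 0 0;0.094 0.015 0 0 0;0.094 0.03 0 0 0;0.094 0.03 0 0 0;0.094 0 0 -0.04 0;0.094 0 0 -0.05 0;0.094 0 0 -0.05 0;0.094 0.04 -0.03 0 0;0.094 0.04 -0.03 0 0;0.094 0.03 -0.03 0 0;0.094 0 -0.03 0 0;0.094 0 0 0 0'
python3 - <<'E'
from h import *
from plant import eyes,observe
import cv2
print(observe()['tool_pos'])
a=eyes.get_image('top')['image'][155:275,220:380,::-1];b=eyes.get_image('scene')['image'][155:275,220:380,::-1]
cv2.imwrite("pics/m8.png",cv2.resize(cv2.hconcat([a,b]),None,fx=2.5,fy=2.5,interpolation=cv2.INTER_CUBIC))
cv2.imwrite("pics/t8.png",cv2.resize(a[0:70],None,fx=5,fy=5,interpolation=cv2.INTER_CUBIC))
E
```

```text
t: 19.6
tool_pos: [356.9, -378.4, 151.1]
orientation: [-179.9, 0.1, 173.4]
force: [0.4, 0.9, 0.9]
width: 0.997
grasp_force: 0.0
[ 356.9376653  -378.42242304  151.14147128]
```

View pics/m8.png

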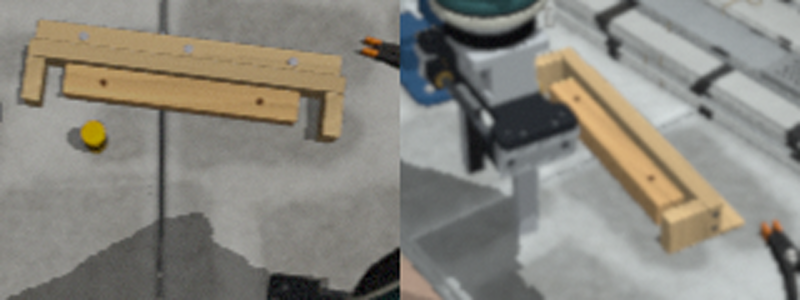

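View pics/t8.png

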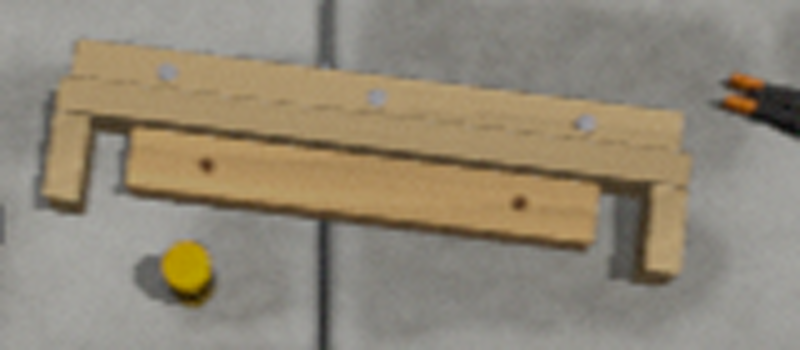

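Batten lies behind the post between the stops, against the fence; holes at (207,165) and (520,203). Quick numeric check for flushness.

```bash
python3 - <<'E'
from h import *
for p in((207,165),(520,203)): print(w2b(plane('t',p,30)[:2]))
for p in((93,115),(372,150),(650,185)): print('fence',w2b(plane('t',p,45)[:2]))
from plant import observe; print(observe()['force'])
E
```

```text
[-15.67560072  81.29840554]
[-14.93810956 -78.6420785 ]
fence [ -0.68846288 140.28727979]
fence [-0.6253154  -0.67118986]
fence [  -0.62613958 -140.89675689]
[0.75235189 0.76508055 0.17626157]
```

Flush within measurement error (−15.7 and −14.9 mm against −16 nominal), centred, robot clear.

```bash
python3 -c "
from plant import close_job; print(close_job())"
```

```text
the job is handed in; nothing more can be done
None
```

The job is handed in at about 20 s of the 72 s: the batten lies behind the post, between the stops, and flush with the fence within measurement error, pushed in left end first, and I saw no sign that the tape measure, screwdriver or clamp moved.

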